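Switch on the feed pump under its blue guard

ROBOT

A 6-joint arm with a two-finger parallel gripper is mounted at the origin on the work surface. World frame = base frame: x ahead of the robot, y to its left, z up, the work surface at z = 0. Lengths are in m, angles in rad, forces in N, time in s.
With the tool pointing down it reaches from about 0.35 to 0.975 m from the base axis. Payload 4.9 kg.
Tool frame: the origin (TCP) lies between the finger pads; the fingertips stand 19 mm ahead of it and the grasp point (between the pads) is the TCP; z points along the fingers, y is the line along which they close (so a half turn about z gives the same grasp; the last joint's range is limited). The gripper opens to 85 mm and grips with 20 to 120 N. Pads are 22 mm wide; open, the fingers measure 114 mm over their backs; the gripper's body (76 mm by 85 mm) begins 54 mm behind the grasp point. The pads swing forward as they close: fully open they stand 13 mm farther back than shut.
Start: joints at [-1.45, 0.053, 1.613, -0, 1.476, -0.119], TCP at [0.148, -0.607, 0.25] pointing down, gripper open.
Joint ranges: [-3.01, 3.01], [-1.01, 2.22], [0.06, 2.58], [-1.02, 4.17], [0.09, 2.62], [-3.14, 3.14]. Speed limits (rad/s): [2.57, 2.57, 3.14, 3.14, 3.14, 3.14].

INTERFACE

Orientations are given as a rotation vector (axis times angle).
In Python, from station import ctrl gives the robot as it stands. The module is installed in compiled form; this text tells all that it offers.
- The arm moves only by the tool servo_tool, never from a script. Its argument "increments" is a list that holds one entry, the list of rows, each a list of 5 numbers: the finger opening in cm, from 0 to 8.54, then the shift along the tool's x, y, z in cm, then the turn about the tool's z in degrees. A call has 1 to 5 rows; each row is the pose to reach, as a shift and turn from the pose commanded when the call began, along the tool's axes at that moment; what a row does not reach only later rows make up. A row lasts 1/10 s, in which the tool goes at most 50 mm and 8.59 degrees, less where a joint would pass 70% of its speed; a pose out of reach is approached as far as the arm can. A call with a gripper value outside its range is refused whole. The fingers move at their own pace and stop on an object; "newtons" is the grip in N (left out, the last holds). Time passes only in rows, so rows that repeat a pose let the fingers close. It gives the time, the measured TCP pose, the force, the opening and the grip force at its end, in the units of the state.
- ctrl.get_obs(): the state, without advancing time (a new reading comes with each control period).
- ctrl.get_image(name): name is "side" or "top" or "wrist"; returns a dict with "img" (480x640x3 uint8, red, green, blue), "fx", "fy", "cx", "cy" (pixels), "rvec" (rotation vector, rad) and "tvec" (3), from world to camera coordinates, as OpenCV has them; the wrist camera has in their place "mount" (4x4, takes a point from camera to tool coordinates, whose origin is the TCP and whose axes are the flange's). Camera axes: x right, y down, z forward; pixel columns grow to the right and rows downward; lengths in m; the calibration is good to about 2 mm. A picture is of the moment at which its call begins: read the wrist's pose just before it. There is no depth.
- ctrl.finish_job(): hands the job in; it is judged then, once.
The state is a dict: "t": time; "q": joint angles; "dq": joint speeds; "effort": joint torques, N m; "tool_pos": TCP position; "tool_rot": TCP orientation; "contact_force": force on the tool from outside, world axes, zero at the start; "wrist_torque": the same for the moment, N m; "opening": finger opening in m; "grip_force": force on a finger pad.
Only numpy, scipy, OpenCV 4.12 (cv2) and the standard library are available. Lean on these libraries where they do the work, as an engineer would, in place of code of your own. Each camera call takes 0.05 s, during which the arm holds its last target. There are 200 camera calls.

TASK

Start the feed pump: at the switch box with the blue guard, lift the hinged guard well open, flip the toggle underneath all the way over to the side with the green dot (the box's left, seen from the robot), then lower the guard until it is fully shut again. Leave the orange-guarded switch box alone.

Things in the scene. Friction and masses are not known exactly. Their poses are not given: they have to be found in the camera images.
- blue_box: White switch box fixed to the bench, 120 mm deep (x), 130 wide (y); solid to z 54 mm, then a collar 8 mm thick round an open well, rim at z 70. Origin: centre of its underside. At yaw 0 its x points away from the robot, y to the robot's left. Green dot (on) in the well at y +44, black dot (off) at y -44. A twin box with an orange guard stands beside it, on either side.
- blue_guard (a joint): Blue hood, rad: 0 shut, 2.0 open stop. Hinge along box y at x +56, z 71 mm (far rim): front edge rises, swings away from robot. Hood 116 x 124, top at z 99. Its friction holds it anywhere; 1 to 1.5 N at the tab moves it. Tab to pinch across its 12 mm width (y): 16 tall, middle at z 84, x -60 to -107 of the box when shut, free below; points straight up at 1.57 rad.
- blue_toggle (a joint): Toggle under the blue guard, rad: 0 leans 0.4 rad to box -y (off, black dot), 0.8 leans 0.4 rad to +y (on, green dot). Pivot at box x 0, y 0, z 56 mm; 36 mm long, ending in a black paddle 16 (x) by 9 (y) by 18 mm long; paddle top about 90 mm above the bench, 20 mm above the rim. About 1.5 N at the paddle moves it; it stays where left.
- orange_tab (a point): Point on the tab of the orange guard (shut) of the other, identical box, a bystander: at x -92, y 0, z 84 mm of that box.
Not all that is in view belongs to the job. Leave any yellow look-alike of the blue_box alone.

How it is judged:
On the way, in this order (a step that is already met when the one before it is completed fails the run):
1. the blue guard is lifted (past 0.9 rad) with the toggle still off (value of joint blue_guard above 0.9 rad and value of joint blue_toggle below 0.3 rad), for 0.2 s.
2. the toggle is flipped to the green side (past 0.6 rad) while the guard is open (value of joint each of blue_toggle, blue_guard above 0.6 rad), for 0.2 s.
At the end, for the whole second after the job is handed in: The blue guard is shut again (under 0.15 rad), the toggle beneath it is on (past 0.6 of 0.8 rad, towards the green dot), and the orange guard's tab is within 15 mm of where it started (value of joint blue_guard below 0.15 rad and value of joint blue_toggle above 0.6 rad and distance of orange_tab from where it was at the start of the episode below 0.015 m); the robot touches nothing.
It fails at once if the orange guard is lifted (its tab moves more than 15 mm) (distance of orange_tab from where it was at the start of the episode above 0.015 m).
It also fails if it takes over 64 s, if anything falls off the work surface, if the arm or the gripper's body presses on something with over 40 N, if the wrist force passes 120 N, or if a joint passes its speed limit or range.

## Working session

There is one attempt and no reset: what is moved stays moved. The work goes in short steps, Python scripts to look and compute and a tool call to move; the robot and the scene stay as the last step left them, time stands still between calls to the robot, and variables do not carry over. Pictures are saved under pics/ and viewed, at most 10 in all, crops included, and the job is handed in when it is done.

Besides the shell and the picture viewer there is one more tool, called after "Call:" as name(argument=value, ...) on one line, values as JSON. servo_tool: Moves the arm, as the interface text tells. Its arguments: {"type":"object","properties":{"increments":{"type":"array"},"newtons":{"type":"number"}},"required":["increments"]}

```bash
mkdir -p pics; python3 - <<'E'
from station import ctrl
import cv2,numpy as np
o=ctrl.get_obs();print(o['t'],o['tool_pos'],o['tool_rot'],o['opening'])
ims=[]
for n in('top','side'):
    d=ctrl.get_image(n);im=cv2.cvtColor(d['img'],cv2.COLOR_RGB2BGR);cv2.imwrite(f'pics/{n}0.png',im)
    print(n,d['fx'],d['cx'],d['cy'],d['rvec'],d['tvec'])
    np.savez(n+'.npz',**d)
print(ctrl.get_image('wrist')['mount'])
E
```

```text
0.0 [ 0.14835172 -0.60654124  0.2490466 ] [-3.11700919e+00 -3.75496076e-01 -8.49179901e-06] 0.08565525172344551
top 496.95430358368725 317.18567282150957 239.40569051815854 [ 2.13913761 -2.16004755  0.11015952] [0.08282041 0.61137959 0.9063475 ]
side 545.9012222213819 309.58244071547784 239.41284372184802 [ 2.09985589 -0.40322862  0.22087387] [-0.5297964   0.22277017  0.70322849]
[[ 2.04428300e-04 -9.54573682e-01 -2.97974905e-01  7.53580101e-02]
 [ 9.99999966e-01  1.47656019e-04  2.13037212e-04  1.13775048e-04]
 [-1.59361927e-04 -2.97974939e-01  9.54573680e-01 -1.23785183e-01]
 [ 0.00000000e+00  0.00000000e+00  0.00000000e+00  1.00000000e+00]]
```

View pics/top0.png

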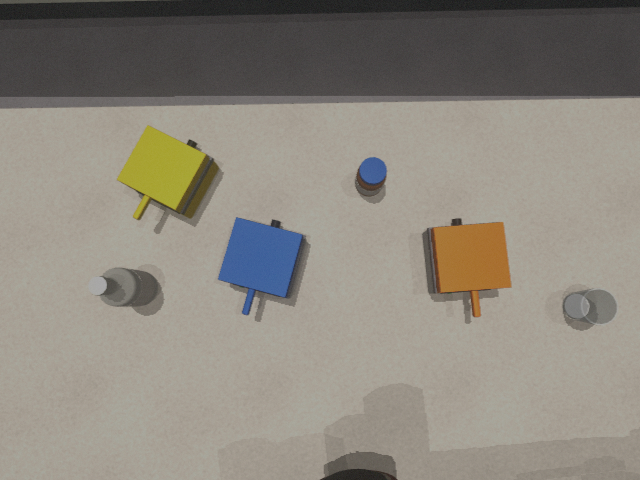

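View pics/side0.png

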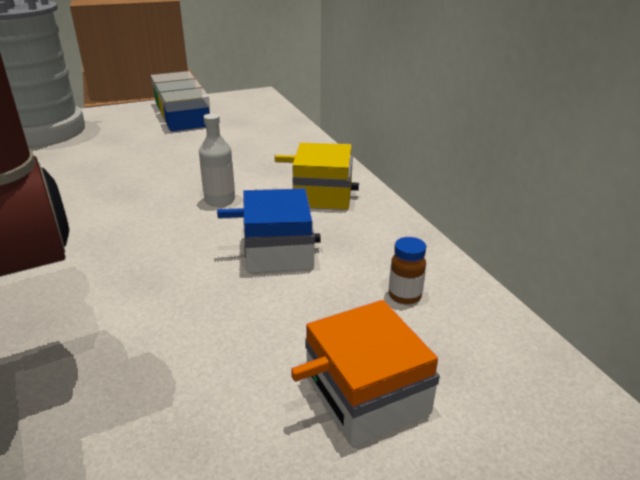

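Candidates in the top view are the blue-guarded box at (262,257), the yellow look-alike at (165,170) and the orange box at (470,257). The blue-capped jar at (372,170) is not a box. The one at (262,257) fits: blue hood on a white box, tab towards the robot. In the side view the same box is at (278,230). I'll measure it and confirm with a crop.

```bash
cat > h.py <<'E'
import cv2,numpy as np
from scipy.spatial.transform import Rotation as R
def plane(d,uv,z):
    Rm=R.from_rotvec(d['rvec']).as_matrix();c=-Rm.T@d['tvec']
    uv=np.atleast_2d(uv).astype(float)
    r=np.c_[(uv[:,0]-d['cx'])/d['fx'],(uv[:,1]-d['cy'])/d['fy'],np.ones(len(uv))]@Rm
    return (c+r*((z-c[2])/r[:,2])[:,None])[:,:2]
def blue(img):
    h=cv2.cvtColor(img,cv2.COLOR_RGB2HSV);return cv2.inRange(h,(105,120,50),(125,255,255))
def big(m):
    return max(cv2.findContours(m,cv2.RETR_EXTERNAL,cv2.CHAIN_APPROX_NONE)[0],key=cv2.contourArea)
E
python3 - <<'E'
from h import *
d=dict(np.load('top.npz'))
m=blue(d['img']);m0=np.zeros_like(m);cv2.drawContours(m0,[big(m)],-1,255,-1)
core=cv2.morphologyEx(m0,cv2.MORPH_OPEN,np.ones((17,17)))
c=big(core)[:,0]
w=plane(d,c,.099);r=cv2.minAreaRect((w*1000).astype(np.float32));print('hood',r)
b=cv2.boxPoints(r);print(b)
tab=cv2.morphologyEx(cv2.subtract(m0,cv2.dilate(core,np.ones((5,5)))),cv2.MORPH_OPEN,np.ones((3,3)))
t=big(tab)[:,0];wt=plane(d,t,.092);print('tab',cv2.minAreaRect((wt*1000).astype(np.float32)),t.min(0),t.max(0))
cv2.imwrite('pics/crop.png',cv2.resize(cv2.cvtColor(d['img'],cv2.COLOR_RGB2BGR)[190:340,180:380],None,fx=4,fy=4))
E
```

```text
hood ((573.8002319335938, 177.61721801757812), (123.39928436279297, 117.46577453613281), 74.65375518798828)
[[500.8326   133.66129 ]
 [614.11005  102.573784]
 [646.7678   221.57315 ]
 [533.4904   252.66064 ]]
tab ((494.6700439453125, 199.62527465820312), (10.778120040893555, 40.03535842895508), 74.34256744384766) [243 292] [253 313]
```

View pics/crop.png

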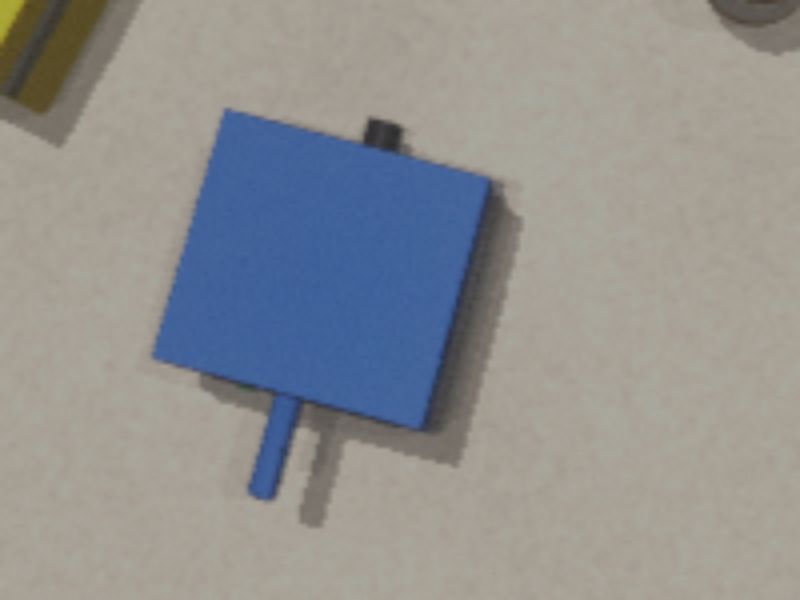

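The crop shows the blue hood with its tab toward lower left, ending at crop (262,497), which is full-image (245,314). It is the right box. Its origin is about (0.576, 0.177) and its yaw about -15.3°. Moving now.

Call:
servo_tool(increments=[[[6,3.8,-2.8,0,7.3],[6,7.6,-5.6,0,14.6],[6,11.4,-8.4,0,21.9],[6,15.2,-11.2,0,29.1],[6,19,-14,0,29.1]]], newtons=30)

```text
t: 0.65
tool_pos: [0.3005, -0.4243, 0.25]
tool_rot: [-3.113, 0.424, 0.0]
contact_force: [0.2, -0.1, 0.0]
opening: 0.0603
grip_force: 0.0
```

```bash
cat >> h.py <<'E'
O=np.array([.5757,.1771]);YAW=np.radians(-15.35)
def rel():
    "TCP in box axes, mm, tool yaw vs box"
    from station import ctrl
    o=ctrl.get_obs();Rm=R.from_rotvec(o['tool_rot']).as_matrix()
    p=o['tool_pos'][:2]-O;c,s=np.cos(YAW),np.sin(YAW)
    b=np.array([c*p[0]+s*p[1],-s*p[0]+c*p[1],o['tool_pos'][2]])*1000
    print('t',round(o['t'],2),'box',b.round(1),'yaw rel',round(np.degrees(np.arctan2(Rm[1,0],Rm[0,0])-YAW),2),'tilt',Rm[:,2].round(3),'F',np.round(o['contact_force'],1),'op',round(o['opening']*1000,1),'grip',round(o['grip_force'],1),'q',np.round(o['q'],2))
    return o,b,Rm
def togo(x,y,z):
    o,b,Rm=rel();c,s=np.cos(YAW),np.sin(YAW)
    d=np.array([x,y,z])-b
    w=np.array([c*d[0]-s*d[1],s*d[0]+c*d[1],d[2]])
    print('tool cm',(Rm.T@w/10).round(2))
E
python3 -c "
from h import *
togo(-105,0,180)"
```

```text
t 0.65 box [-106.2 -652.8  250. ] yaw rel -0.16 tilt [ 0.  0. -1.] F [ 0.2 -0.1  0. ] op 60.3 grip 0.0 q [-1.1  -0.2   1.85  0.    1.49  0.74]
tool cm [-6.000e-02 -6.528e+01  7.020e+00]
```

Call:
servo_tool(increments=[[[6,0,-5,0,0],[6,0,-10,0,0],[6,0,-15,0,0],[6,0,-20,0,0],[6,0,-25,0,0]]])

```text
t: 1.15
tool_pos: [0.3659, -0.183, 0.2501]
tool_rot: [3.113, -0.421, 0.001]
contact_force: [1.3, 0.3, 0.3]
opening: 0.06
grip_force: 0.0
```

Call:
servo_tool(increments=[[[6,0,-5,0,0],[6,0,-10,0,0],[6,0,-15,0,0],[6,0,-20,0,0],[6,0,-25,0,0]]])

```text
t: 1.65
tool_pos: [0.4321, 0.0583, 0.2503]
tool_rot: [3.113, -0.419, 0.001]
contact_force: [1.6, -0.9, -0.5]
opening: 0.0602
grip_force: 0.0
```

```bash
python3 -c "
from h import *
togo(-105,0,180)"
```

```text
t 1.65 box [-107.  -152.5  250.3] yaw rel 0.0 tilt [ 0.001 -0.    -1.   ] F [ 1.6 -0.9 -0.5] op 60.2 grip 0.0 q [-0.04 -0.43  2.03 -0.    1.54  1.8 ]
tool cm [  0.2  -15.25   7.03]
```

Call:
servo_tool(increments=[[[4,0,-4.5,1.5,0],[4,0.1,-9,3,0],[4,0.2,-12.5,5,0],[4,0.2,-15.2,7,0],[4,0.2,-15.2,7,0]]])

```text
t: 2.15
tool_pos: [0.4724, 0.2042, 0.1763]
tool_rot: [3.112, -0.414, -0.01]
contact_force: [-0.8, 0.4, -0.4]
opening: 0.0399
grip_force: 0.0
```

```bash
python3 - <<'E'
from h import *
from station import ctrl
o,b,Rm=rel()
d=ctrl.get_image('wrist');cv2.imwrite('pics/w1.png',cv2.cvtColor(d['img'],cv2.COLOR_RGB2BGR))
np.savez('w1.npz',**d,p=o['tool_pos'],r=o['tool_rot'])
E
```

```text
t 2.15 box [-106.8   -1.2  176.3] yaw rel 0.2 tilt [-0.007 -0.001 -1.   ] F [-0.8  0.4 -0.4] op 39.9 grip 0.0 q [ 0.26 -0.15  1.94  0.    1.36  2.1 ]
```

View pics/w1.png

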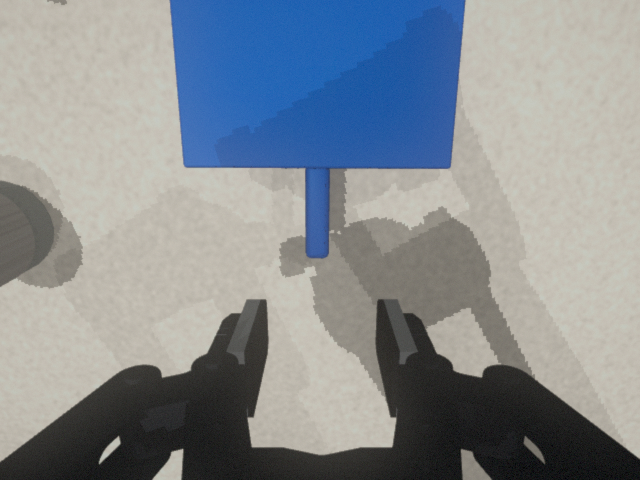

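The wrist view shows the tab at (317,170–257), centred between the open pads (267 and 377), and the box square to the tool. I'll go down and pinch.

Call:
servo_tool(increments=[[[4,0.7,0,3,0],[4,1.4,0,6,0],[4,1.4,-0.1,8.6,0],[4,1.4,-0.1,9.2,0],[4,1.4,-0.1,9.2,0]]])

```text
t: 2.7
tool_pos: [0.4878, 0.1986, 0.0881]
tool_rot: [3.113, -0.421, -0.002]
contact_force: [-0.2, 0.3, 0.7]
opening: 0.0405
grip_force: 0.0
```

Call:
servo_tool(increments=[[[0.5,0,0,0,0],[0.5,0,0,0,0],[0.5,0,0,0,0],[0.5,0,0,0,0],[0.5,0,0,0,0]]], newtons=25)

```text
t: 3.2
tool_pos: [0.4901, 0.2014, 0.0909]
tool_rot: [-3.108, 0.419, -0.008]
contact_force: [1.9, 6.5, -0.6]
opening: 0.0113
grip_force: 31.6
```

```bash
cat >>h.py <<'E'
def arc(ths,x0,z0):
    "rows of tool shift (dx, dz down) cm along the guard's arc, for tool x along box x"
    a,b=x0-56,z0-71;t0=np.arctan2(b,-a);r=np.hypot(a,b)
    for t in ths: print(round(t,2),((56-r*np.cos(t0+t)-x0)/10).round(2),(-(71+r*np.sin(t0+t)-z0)/10).round(2))
E
python3 -c "
from h import *
rel()
arc(np.arange(1,10)*.2,-92,84)"
```

```text
t 3.2 box [-89.    0.8  90.9] yaw rel -0.02 tilt [ 0.006  0.005 -1.   ] F [ 1.9  6.5 -0.6] op 11.3 grip 31.6 q [ 0.25 -0.02  1.97  0.    1.19  2.09]
0.2 0.55 -2.91
0.4 1.67 -5.66
0.6 3.32 -8.13
0.8 5.42 -10.22
1.0 7.9 -11.86
1.2 10.65 -12.97
1.4 13.57 -13.51
1.6 16.53 -13.46
1.8 19.43 -12.82
```

```bash
python3 -c "
from h import *
arc(np.arange(1,20)*.1,-90,88)"
```

```text
0.1 0.24 -1.45
0.2 0.63 -2.87
0.3 1.15 -4.24
0.4 1.81 -5.55
0.5 2.6 -6.79
0.6 3.51 -7.95
0.7 4.53 -9.01
0.8 5.65 -9.96
0.9 6.86 -10.79
1.0 8.14 -11.5
1.1 9.49 -12.08
1.2 10.89 -12.52
1.3 12.33 -12.82
1.4 13.79 -12.98
1.5 15.26 -12.98
1.6 16.73 -12.84
1.7 18.17 -12.56
1.8 19.57 -12.13
1.9 20.93 -11.57
```

Call:
servo_tool(increments=[[[0.5,0.24,0,-1.45,0],[0.5,0.63,0,-2.87,0],[0.5,1.15,0,-4.24,0],[0.5,1.81,0,-5.55,0],[0.5,2.6,0,-6.8,0]]])

```text
t: 3.7
tool_pos: [0.5143, 0.1946, 0.1582]
tool_rot: [-3.108, 0.419, -0.005]
contact_force: [5.8, 8.0, -6.9]
opening: 0.0116
grip_force: 30.7
```

```bash
python3 -c "
from h import *
rel()"
```

```text
t 3.7 box [-63.8   0.6 158.2] yaw rel -0.01 tilt [ 0.004  0.005 -1.   ] F [ 5.8  8.  -6.9] op 11.6 grip 30.7 q [ 0.22 -0.05  1.88  0.    1.31  2.06]
```

Call:
servo_tool(increments=[[[0.5,0.9,0,-1.15,0],[0.5,1.9,0,-2.2,0],[0.5,3.05,0,-3.15,0],[0.5,4.25,0,-4.0,0],[0.5,5.55,0,-4.7,0]]])

```text
t: 4.2
tool_pos: [0.5667, 0.1801, 0.2048]
tool_rot: [-3.108, 0.418, 0.001]
contact_force: [-0.3, 7.8, -3.1]
opening: 0.0111
grip_force: 32.1
```

Call:
servo_tool(increments=[[[0.5,1.35,0,-0.6,0],[0.5,2.75,0,-1.0,0],[0.5,4.2,0,-1.3,0],[0.5,5.65,0,-1.5,0],[0.5,7.1,0,-1.5,0]]])

```text
t: 4.7
tool_pos: [0.6354, 0.1612, 0.2204]
tool_rot: [-3.109, 0.418, -0.0]
contact_force: [-1.0, 8.5, 0.7]
opening: 0.0115
grip_force: 34.4
```

Call:
servo_tool(increments=[[[0.5,1.45,0,0.15,0],[0.5,2.9,0,0.4,0],[0.5,4.3,0,0.85,0],[0.5,5.3,0,1.2,0],[0.5,5.3,0,1.2,0]]])

```text
t: 5.2
tool_pos: [0.6879, 0.1467, 0.2086]
tool_rot: [-3.109, 0.419, -0.005]
contact_force: [1.5, 5.2, 1.4]
opening: 0.0115
grip_force: 37.8
```

```bash
python3 -c "
from h import *
rel()"
```

```text
t 5.2 box [116.2   0.4 208.6] yaw rel 0.01 tilt [ 0.004  0.004 -1.   ] F [1.5 5.2 1.4] op 11.5 grip 37.8 q [0.1  0.26 1.46 0.   1.42 1.94]
```

Call:
servo_tool(increments=[[[4,0,0,0,0],[4,0,0,0,0],[4,0,0,0,0],[4,0,0,-3,0],[4,0,0,-7,0]]])

```text
t: 5.7
tool_pos: [0.6846, 0.1446, 0.2734]
tool_rot: [3.111, -0.42, -0.01]
contact_force: [0.5, 0.5, -0.0]
opening: 0.0402
grip_force: 0.0
```

Call:
servo_tool(increments=[[[0,-4,0,0,0],[0,-8.5,0.6,0,-8],[0,-12.5,2.5,0,-16],[0,-12.5,5,0,-24],[0,-12.5,5,0,-32]]])

```text
t: 6.2
tool_pos: [0.5508, 0.1284, 0.2767]
tool_rot: [3.106, 0.462, 0.001]
contact_force: [0.4, 0.5, -0.2]
opening: 0.0
grip_force: 0.0
```

```bash
python3 - <<'E'
from h import *
from station import ctrl
rel()
for n in('side','top'):
    d=ctrl.get_image(n);cv2.imwrite(f'pics/{n}1.png',cv2.cvtColor(d['img'],cv2.COLOR_RGB2BGR))
E
```

```text
t 6.2 box [-11.1 -53.6 276.7] yaw rel 32.25 tilt [ 0.001 -0.001 -1.   ] F [ 0.4  0.5 -0.2] op 0.0 grip 0.0 q [ 0.1  -0.1   1.72 -0.    1.52  1.37]
```

View pics/side1.png

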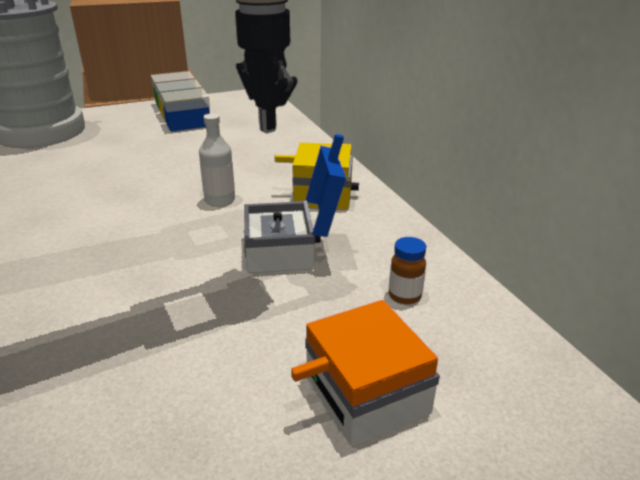

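The guard stands open at (328,190), leaning back past vertical, and the toggle is exposed at (278,220). I'll finish the turn and go down on its -y side.

Call:
servo_tool(increments=[[[0,0,0,1,-8.5],[0,0,0,3,-17],[0,0,0,5,-25.5],[0,0,0,7,-34],[0,0,0,9,-42.5]]])

```text
t: 6.8
tool_pos: [0.5528, 0.1301, 0.1856]
tool_rot: [2.73, 1.554, 0.0]
contact_force: [0.8, -0.4, -0.0]
opening: 0.0003
grip_force: 0.0
```

Call:
servo_tool(increments=[[[0,0,0,1.5,-8],[0,0,0,3,-15.3],[0,0,0,4,-15.3],[0,0,0,4,-15.3]]])

```text
t: 7.2
tool_pos: [0.5516, 0.1299, 0.1445]
tool_rot: [-2.504, -1.894, 0.005]
contact_force: [-0.1, -1.1, -0.2]
opening: 0.0
grip_force: 0.0
```

```bash
python3 - <<'E'
from h import *
from station import ctrl
togo(-3,-40,96)
o=ctrl.get_obs()
d=ctrl.get_image('wrist');cv2.imwrite('pics/w2.png',cv2.cvtColor(d['img'],cv2.COLOR_RGB2BGR))
E
```

```text
t 7.2 box [-10.7 -51.9 144.5] yaw rel 89.55 tilt [-0.003 -0.    -1.   ] F [-0.1 -1.1 -0.2] op 0.0 grip 0.0 q [ 0.1   0.01  1.84 -0.    1.3   0.38]
tool cm [1.2  0.78 4.84]
```

View pics/w2.png

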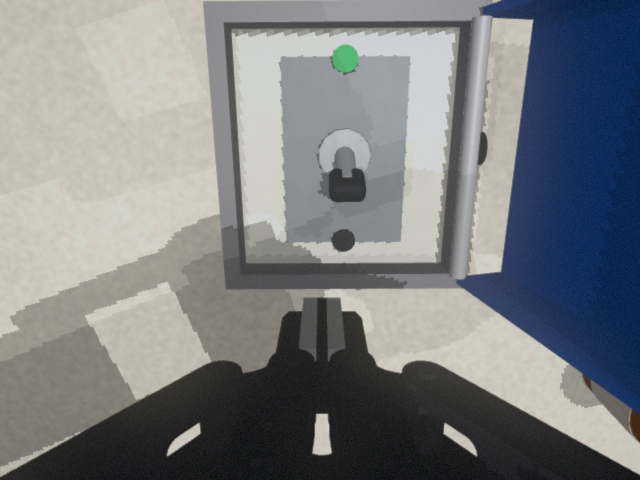

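The wrist view shows the paddle at (347,185) leaning to the black dot (343,240), with the green dot at (345,58). The closed fingers at (322,300) match the estimate. I'll go down behind the paddle, then push along tool +x.

Call:
servo_tool(increments=[[[0,0.8,0.7,1.5,0],[0,1.2,0.7,3,0],[0,1.2,0.7,4.8,0],[0,1.2,0.7,4.8,0],[0,1.2,0.7,4.8,0]]])

```text
t: 7.75
tool_pos: [0.5622, 0.1397, 0.0982]
tool_rot: [-2.502, -1.899, 0.001]
contact_force: [0.8, 0.3, 0.4]
opening: -0.0002
grip_force: 0.0
```

Call:
servo_tool(increments=[[[0,0.8,0,0,0],[0,1.4,0,0,0],[0,2.0,0,0,0],[0,2.5,0,0,0],[0,3.0,0,0,0]]])

```text
t: 8.25
tool_pos: [0.571, 0.1689, 0.0988]
tool_rot: [2.501, 1.9, 0.001]
contact_force: [-0.9, -1.2, 2.3]
opening: 0.0002
grip_force: 1.0
```

```bash
python3 -c "
from h import *
togo(-3,-5,96)"
```

```text
t 8.25 box [-2.4 -9.1 98.8] yaw rel 89.8 tilt [ 0.001 -0.    -1.   ] F [-0.9 -1.2  2.3] op 0.2 grip 1.0 q [ 0.16  0.12  1.8  -0.    1.21  0.43]
tool cm [ 0.41 -0.06  0.28]
```

Call:
servo_tool(increments=[[[0,0.3,0,0,0],[0,0.5,0,0,0],[0,0.6,0,0,0],[0,0.6,0,0,0]]])

```text
t: 8.65
tool_pos: [0.5722, 0.1741, 0.0983]
tool_rot: [2.501, 1.9, -0.001]
contact_force: [0.7, -3.1, 1.0]
opening: -0.0001
grip_force: 1.3
```

```bash
python3 -c "
from h import *
rel()"
```

```text
t 8.65 box [-2.6 -3.8 98.3] yaw rel 89.79 tilt [-0. -0. -1.] F [ 0.7 -3.1  1. ] op -0.1 grip 1.3 q [ 0.17  0.13  1.8  -0.    1.22  0.44]
```

Call:
servo_tool(increments=[[[0,0.2,0,0,0],[0,0.2,0,0,0],[0,-2,0,0,0],[0,-4.0,0,-3,0],[0,-5.0,0,-7,0]]])

```text
t: 9.15
tool_pos: [0.5559, 0.1253, 0.1654]
tool_rot: [-2.499, -1.896, 0.009]
contact_force: [0.5, 0.8, 0.6]
opening: -0.0
grip_force: 0.0
```

```bash
python3 - <<'E'
from h import *
from station import ctrl
rel()
d=ctrl.get_image('wrist');cv2.imwrite('pics/w3.png',cv2.cvtColor(d['img'],cv2.COLOR_RGB2BGR))
E
```

```text
t 9.15 box [ -5.4 -55.2 165.4] yaw rel 89.74 tilt [-0.008  0.    -1.   ] F [0.5 0.8 0.6] op -0.0 grip 0.0 q [ 0.09 -0.01  1.82  0.    1.34  0.36]
```

View pics/w3.png

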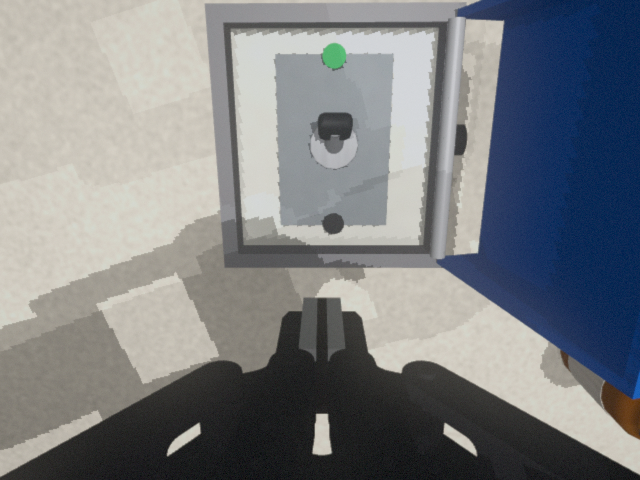

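```bash
python3 - <<'E'
from h import *
from station import ctrl
o,b,Rm=rel()
d=ctrl.get_image('wrist')
T=np.eye(4);T[:3,:3]=Rm;T[:3,3]=o['tool_pos'];C=np.linalg.inv(T@d['mount'])
def px(x,y,z):
    c,s=np.cos(YAW),np.sin(YAW);w=np.r_[O+np.array([c*x-s*y,s*x+c*y])/1000,z/1000,1];p=(C@w)[:3]
    return (p[0]/p[2]*d['fx']+d['cx'],p[1]/p[2]*d['fy']+d['cy'])
print('dots',np.round(px(0,44,54)),np.round(px(0,-44,54)))
for v in(.5,.6,.7,.8):
    a=v-.4;print(v,[np.round(px(0,L*np.sin(a)+w*np.cos(a),56+L*np.cos(a)-w*np.sin(a)))for L,w in((36,4.5),(36,-4.5),(18,-4.5))])
g=cv2.cvtColor(d['img'],cv2.COLOR_RGB2GRAY);print(g[100:160:2,335])
E
```

```text
t 9.2 box [ -0.5 -54.1 175.6] yaw rel 89.71 tilt [ 0.008  0.001 -1.   ] F [4.8 0.1 5. ] op -0.0 grip 0.0 q [ 0.09 -0.01  1.81  0.    1.34  0.36]
dots [321.  62.] [322. 221.]
0.5 [array([322., 136.]), array([322., 155.]), array([322., 155.])]
0.6 [array([322., 128.]), array([322., 147.]), array([322., 151.])]
0.7 [array([322., 120.]), array([322., 139.]), array([322., 147.])]
0.8 [array([322., 113.]), array([322., 132.]), array([322., 144.])]
[157 159 156 156 156 155 155 154 129  64  65  63  61  65  61  62  62  61
  62  79 163 189 190 188 188 187 184 185 185 182]
```

The paddle at (335,127) now leans towards the green dot (334,56), about 0.75 rad by its upper edge. Next I'll rise, turn back and pinch the tab again.

Call:
servo_tool(increments=[[[4,0,0,-4,0],[4,0,0,-8,8.5],[4,0,0,-11,17],[4,0,0,-11,25.5],[4,0,0,-11,34]]])

```text
t: 9.75
tool_pos: [0.5592, 0.1268, 0.2796]
tool_rot: [-2.95, -1.077, -0.004]
contact_force: [0.3, 0.2, -0.7]
opening: 0.04
grip_force: 0.0
```

Call:
servo_tool(increments=[[[4,0,0,0,8.5],[4,0,0,0,17],[4,0,0,0,25.5],[4,0,0,0,34],[4,0,0,0,42.5]]])

```text
t: 10.25
tool_pos: [0.5584, 0.1268, 0.2773]
tool_rot: [-3.14, 0.066, 0.002]
contact_force: [0.0, 0.7, 0.0]
opening: 0.0399
grip_force: 0.0
```

Call:
servo_tool(increments=[[[4,0,0,0,8.5],[4,0,0,0,13.2],[4,0,0,0,13.2]]])

```text
t: 10.55
tool_pos: [0.5584, 0.1266, 0.2774]
tool_rot: [-3.113, 0.416, 0.002]
contact_force: [0.9, 0.4, -0.2]
opening: 0.0401
grip_force: 0.0
```

```bash
python3 -c "
from h import *
togo(115,0,275)"
```

```text
t 10.55 box [ -3.3 -53.2 277.4] yaw rel 0.12 tilt [-0.001  0.001 -1.   ] F [ 0.9  0.4 -0.2] op 40.1 grip 0.0 q [ 0.09 -0.09  1.7   0.    1.52  1.93]
tool cm [11.84 -5.3   0.23]
```

Call:
servo_tool(increments=[[[4,4.4,-2,0,0],[4,8.8,-4,0,0],[4,11.9,-5.4,0,0],[4,11.9,-5.4,0,0],[4,11.9,-5.4,0,0]]])

```text
t: 11.05
tool_pos: [0.6877, 0.1472, 0.2768]
tool_rot: [3.114, -0.415, -0.004]
contact_force: [-0.0, -0.5, -0.7]
opening: 0.04
grip_force: 0.0
```

Call:
servo_tool(increments=[[[4,0,0,2.5,0],[4,0,0,5,0],[4,0,0,6.7,0],[4,0,0,6.7,0],[4,0,0,6.7,0]]])

```text
t: 11.55
tool_pos: [0.6874, 0.1469, 0.2118]
tool_rot: [-3.114, 0.417, -0.0]
contact_force: [-0.2, -0.1, 1.7]
opening: 0.04
grip_force: 0.0
```

Call:
servo_tool(increments=[[[0.5,0,0,0,0],[0.5,0,0,0,0],[0.5,0,0,0,0],[0.5,0,0,0,0],[0.5,0,0,0,0]]])

```text
t: 12.05
tool_pos: [0.6888, 0.1467, 0.2134]
tool_rot: [-3.113, 0.417, -0.005]
contact_force: [0.8, -0.8, 6.4]
opening: 0.0113
grip_force: 28.6
```

```bash
python3 -c "
from h import *
o,b,_=rel()
arc(-np.arange(1,20)*.1,b[0],b[2])"
```

```text
t 12.05 box [117.1   0.6 213.4] yaw rel 0.08 tilt [ 0.003 -0.    -1.   ] F [ 0.8 -0.8  6.4] op 11.3 grip 28.6 q [ 0.1   0.26  1.45 -0.    1.43  1.94]
-0.1 -1.45 -0.54
-0.2 -2.95 -0.93
-0.3 -4.48 -1.17
-0.4 -6.03 -1.26
-0.5 -7.58 -1.19
-0.6 -9.11 -0.96
-0.7 -10.61 -0.59
-0.8 -12.07 -0.07
-0.9 -13.47 0.6
-1.0 -14.79 1.4
-1.1 -16.03 2.33
-1.2 -17.17 3.38
-1.3 -18.2 4.54
-1.4 -19.11 5.8
-1.5 -19.89 7.14
-1.6 -20.53 8.55
-1.7 -21.02 10.01
-1.8 -21.37 11.52
-1.9 -21.56 13.06
```

Call:
servo_tool(increments=[[[0.5,-1.45,0,-0.5,0],[0.5,-2.95,0,-0.9,0],[0.5,-4.5,0,-1.15,0],[0.5,-6.05,0,-1.25,0],[0.5,-7.6,0,-1.2,0]]])

```text
t: 12.55
tool_pos: [0.6149, 0.1671, 0.2236]
tool_rot: [-3.113, 0.417, -0.005]
contact_force: [2.9, 0.6, -2.9]
opening: 0.0116
grip_force: 26.4
```

Call:
servo_tool(increments=[[[0.5,-1.5,0,0.2,0],[0.5,-3.0,0,0.6,0],[0.5,-4.5,0,1.1,0],[0.5,-5.9,0,1.8,0],[0.5,-7.2,0,2.6,0]]])

```text
t: 13.05
tool_pos: [0.5456, 0.1862, 0.1975]
tool_rot: [-3.113, 0.417, -0.006]
contact_force: [4.8, 0.4, -1.6]
opening: 0.0116
grip_force: 25.5
```

```bash
python3 -c "
from h import *
o,b,_=rel()
arc(-np.arange(1,11)*.1,b[0],b[2])"
```

```text
t 13.05 box [-31.4   0.8 197.5] yaw rel 0.08 tilt [ 0.004  0.001 -1.   ] F [ 4.8  0.4 -1.6] op 11.6 grip 25.5 q [ 0.2  -0.03  1.78 -0.    1.38  2.04]
-0.1 -1.22 0.94
-0.2 -2.34 1.99
-0.3 -3.35 3.15
-0.4 -4.24 4.4
-0.5 -5.0 5.74
-0.6 -5.62 7.15
-0.7 -6.1 8.61
-0.8 -6.43 10.11
-0.9 -6.6 11.64
-1.0 -6.63 13.17
```

Call:
servo_tool(increments=[[[0.5,-1.2,0,0.95,0],[0.5,-2.35,0,2.0,0],[0.5,-3.35,0,3.15,0],[0.5,-4.25,0,4.4,0],[0.5,-5.0,0,5.75,0]]])

```text
t: 13.55
tool_pos: [0.4967, 0.1996, 0.1395]
tool_rot: [-3.112, 0.417, -0.003]
contact_force: [4.3, 2.5, 0.9]
opening: 0.0114
grip_force: 25.6
```

Call:
servo_tool(increments=[[[0.5,-0.6,0,1.4,0],[0.5,-1.1,0,2.85,0],[0.5,-1.4,0,4.4,0],[0.5,-1.4,0,4.4,0]]])

```text
t: 13.95
tool_pos: [0.4825, 0.2035, 0.0931]
tool_rot: [-3.112, 0.417, 0.001]
contact_force: [3.5, 6.7, -1.2]
opening: 0.0114
grip_force: 25.4
```

```bash
python3 -c "
from h import *
rel()"
```

```text
t 13.95 box [-96.9   0.8  93.1] yaw rel 0.09 tilt [-0.001  0.002 -1.   ] F [ 3.5  6.7 -1.2] op 11.4 grip 25.4 q [ 0.26 -0.04  1.98  0.    1.2   2.09]
```

Call:
servo_tool(increments=[[[0.5,0,0,0.3,0],[0.5,0,0,0.5,0],[0.5,0,0,0.6,0],[0.5,0,0,0.6,0]]])

```text
t: 14.35
tool_pos: [0.4822, 0.2036, 0.0892]
tool_rot: [-3.112, 0.417, 0.005]
contact_force: [-2.6, 5.8, 5.8]
opening: 0.0117
grip_force: 26.3
```

Call:
servo_tool(increments=[[[0.5,0,0,0.2,0],[0.5,0,0,0.3,0],[4,0,0,0.3,0],[4,0,0,0.3,0],[4,0,0,0.3,0]]])

```text
t: 14.85
tool_pos: [0.4819, 0.202, 0.085]
tool_rot: [3.112, -0.417, -0.005]
contact_force: [0.3, -0.7, 0.0]
opening: 0.0399
grip_force: 0.0
```

Call:
servo_tool(increments=[[[4,-0.3,0,-2,0],[4,-0.6,0,-5,0],[4,-2,0,-9,0],[4,-4,0,-12,0],[4,-5,0,-14,0]]])

```text
t: 15.35
tool_pos: [0.4344, 0.2159, 0.2285]
tool_rot: [-3.114, 0.417, -0.002]
contact_force: [0.7, 0.3, 0.1]
opening: 0.0404
grip_force: 0.0
```

```bash
python3 - <<'E'
from h import *
from station import ctrl
rel()
d=ctrl.get_image('side');d0=np.load('side.npz')
a=[cv2.cvtColor(x['img'],cv2.COLOR_RGB2BGR)[130:300,190:350] for x in(d0,d)]
cv2.imwrite('pics/s2.png',cv2.resize(np.hstack(a),None,fx=2.5,fy=2.5))
E
```

```text
t 15.35 box [-146.6    0.   228.5] yaw rel 0.09 tilt [ 0.001  0.    -1.   ] F [0.7 0.3 0.1] op 40.4 grip 0.0 q [ 0.31 -0.28  1.95 -0.    1.47  2.14]
```

View pics/s2.png

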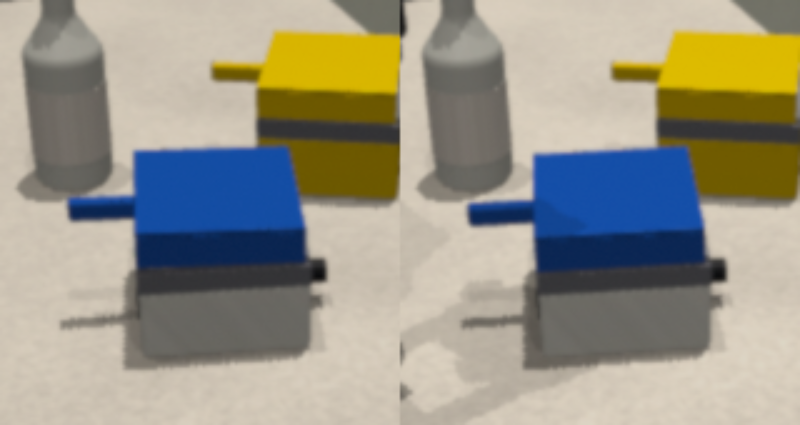

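In the side-by-side crop (left at the start, right now) the guard is down: its tab at (500,212) sits slightly lower than at the start (100,208). The hood rests on the rim and the arm is clear. Handing in.

```bash
python3 -c "
from station import ctrl
print(ctrl.finish_job())"
```

```text
the job is handed in; nothing more can be done
None
```

The job is handed in at about 15 s: I opened the blue guard, flipped the toggle to the green side (about 0.75 of 0.8 rad in the wrist image), shut the guard again and left the orange box untouched; the hand-in returned no verdict.

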